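# Hold the belt tensioner back on its stop

## Task

Fold the sheet-metal guard of the belt-drive stand up until it stands upright, and leave it standing there by itself. Then push the sprung tensioner arm underneath, by the upright steel lug at its end, away from its rest post until it is fully against its other stop, and keep holding it there with the gripper: the job finishes while you are still holding it. Leave the bottles, tools and other loose things on the bench where they are.

Things in the scene. Friction and masses are not known exactly. Their poses are not given: they have to be found in the camera images.
- drive: belt-drive stand fixed to the bench. Steel plate 310 (x) x 250 (y) x 12 mm; origin: centre of its underside; x roughly away from the robot, y to its left, z up. On it (m): hinge wall at y 0.112, 103 mm high; pulleys 60 mm across, 66 mm high at (+-0.09, 0.05); guard rest pins 12 mm across, 101 mm high at (+-0.122, -0.072); a motor 101 mm high at x 0.17 to 0.27.
- guard (a joint): guard angle (rad): 0 = shut, level over the tensioner; grows as the free edge lifts; 1.57 = upright; 2.6 = folded right back. Stiff friction hinge, about 0.5 N m: it stays where it is left. Starts at 0 to 0.4. Aluminium sheet 270 (along the hinge) x 180 x 4 mm, about 0.25 kg, hinged along the stand's left (+y) edge.
- guard_hinge (a point): middle of the guard's hinge line, fixed, at (0, 0.107, 0.105) m in the frame of drive; the line runs along the drive's x.
- guard_bar (a point): middle of the guard's handle bar: round steel bar 10 mm thick, 110 mm long, parallel to the hinge line and 220 mm from it in the plane of the sheet, on two 10 mm legs at its ends; 35 mm clear between bar and sheet edge. It swings with the guard: 105 mm above the bench when shut, on top at 325 mm when upright.
- tensioner (a joint): tensioner arm angle about its upright pivot (rad): 0 = on its rest post (the start), 0.90 = fully against its other stop; grows anticlockwise seen from above, the lug moving to the drive's +x (away from the robot). A spring drives it back to 0: 2.7 N at the lug at 0, rising evenly to 7.6 N at 0.90; let go, it springs back.
- tensioner_pivot (a point): top of the tensioner's hub on its upright pivot axis, fixed, at (0, 0.045, 0.062) m in the frame of drive. Hub 38 mm across. Arm and roller (40 mm across, 60 mm out from the pivot) lie below 55 mm, the two stop posts below 52 mm.
- tensioner_lug (a point): top centre of the lug: smooth upright steel pin 16 mm across at the arm's end, 110 mm from the pivot axis, top 97 mm above the bench, bare down to 45 mm. In the frame of drive it goes on a circle round the pivot from (-0.048, -0.054) at angle 0 through (0, -0.065) at 0.45 to (0.048, -0.054) m at 0.90. Nothing over 52 mm high within 25 mm of this sweep.
- pump_bottle: amber glass bottle with black cap, 72 mm across, 200 mm tall, standing to the left of the drive stand, behind its guard. Loose bystander; origin at the centre of its underside.
- white_bottle: plain white plastic bottle, 54 mm across, 170 mm tall, also standing to the left of the drive stand. Loose bystander; origin at the centre of its underside.
- wrench: steel wrench 190 mm long lying on the bench to the right of the stand. Loose bystander; origin at the centre of its underside.
- jar: amber jar with black lid, 70 mm across, 75 mm tall, on the bench to the right. Loose bystander; origin at the centre of its underside.
- carton: cardboard carton 110 x 140 x 80 mm on the bench to the right. Loose bystander; origin at the centre of its underside.
- socket: small steel socket, a tube 22 mm across and 28 mm tall, standing on the stand's base plate under the guard, near (0.108, -0.017) in the frame of drive. Loose bystander; origin at the centre of its underside.
- spare_pulley: spare steel pulley 60 mm across, 22 mm tall, lying on the bench to the left. Loose bystander; origin at the centre of its underside.

How it is judged:
By the outcome, as a careful person would: the job done as asked, in the order asked, and still so for the second after the job is handed in, while the arm keeps its last pose, push and grip.
It also fails if it takes over 62 s, if anything falls off the work surface, if the arm or the gripper's body presses on something with over 40 N, if the wrist force passes 120 N, or if a joint passes its speed limit or range.

## Robot

A 6-joint arm with a two-finger parallel gripper is mounted at the origin on the work surface. World frame = base frame: x ahead of the robot, y to its left, z up, the work surface at z = 0. Lengths are in m, angles in rad, forces in N, time in s.
With the tool pointing down it reaches from about 0.325 to 0.9 m from the base axis. Payload 6.1 kg.
Tool frame: the origin (TCP) lies midway between the tips of the shut fingers; the grasp point (between the pads) lies 19 mm behind it; x points along the fingers, y is the direction in which the jaws open and shut, and the axes are right-handed (so a half turn about x gives the same grasp; the last joint's range is limited). The gripper opens to 85 mm and grips with 20 to 120 N. Pads are 22 mm wide; open, the fingers measure 114 mm over their backs; the gripper's body (76 mm by 85 mm) begins 54 mm behind the grasp point. The pads swing forward as they close: fully open they stand 13 mm farther back than shut.
Start: joints at [-1.359, 0.22, 1.526, -0, 1.395, -0.126], TCP at [0.207, -0.59, 0.231] pointing down, gripper open.
Joint ranges: [-2.98, 2.98], [-0.91, 2.08], [0.09, 2.57], [-1.24, 4.39], [0.2, 2.65], [-2.68, 2.68]. Speed limits (rad/s): [2.57, 2.57, 3.01, 3.14, 3.14, 3.14].

## Interface

Orientations are given as [roll, pitch, yaw] about the fixed x, y, z axes, in that order (R = Rz(yaw) Ry(pitch) Rx(roll)).
In Python, from plant import movep, move_l, set_joints, gripper_to, hold, inverse_kinematics, observe, get_image, get_calibration, Unreachable, job_done gives the robot as it stands. Calls block until the motion is done:
- movep(position, orientation): joint-space move of the TCP to a pose.
- move_l(position, feed=0.15, rotation=None, max_force=None): straight line of the TCP; rotation=None keeps the orientation; feed is the mean speed in m/s. With max_force (N) it stops when the force on the tool has changed by that much, and returns True; else False.
- set_joints(angles): joint-space move.
- gripper_to(opening, f_grip=None): finger opening in m; f_grip is the grip in N (None keeps the last); returns when the fingers have stopped.
- hold(seconds).
- inverse_kinematics(position, orientation): joint angles nearest the present ones, or None.
- observe(): the state.
- get_image(name): name is "side" or "top" or "wrist"; returns (picture, depth): 480x640x3 uint8, red, green, blue; 480x640 float32, m along the optical axis (not along the pixel's ray), 0 where there is no reading.
- get_calibration(name): a dict with "intrinsics" (3x3 intrinsics, pixels), "dist_coeffs" ([k1, k2, p1, p2, k3] as OpenCV has them; the pictures are not rectified), "world_from_camera" (4x4, takes a point from camera to world coordinates). Camera axes: x right, y down, z forward; pixel columns grow to the right and rows downward; lengths in m; the calibration is good to about 2 mm. A picture is of the moment at which its call begins: read the wrist's pose just before it. get_calibration takes no time and is no camera call; for the wrist camera it gives the pose at the moment of the call.
A pose or a line that the arm cannot do raises Unreachable and nothing moves.
- job_done(): hands the job in, once; it reports no verdict.
The state is a dict: "time_s": time; "q": joint angles; "joint_velocities": joint speeds; "joint_torque": joint torques, N m; "eef_pos": TCP position; "tcp_rot": TCP orientation; "ft_force": force on the tool from outside, world axes, zero at the start; "torque": the same for the moment, N m; "opening": finger opening in m.
Only numpy, scipy, OpenCV 4.12 (cv2) and the standard library are available. Lean on these libraries where they do the work, as an engineer would, in place of code of your own. Each camera call takes 0.05 s, during which the arm holds its last target.

## Working session

There is one attempt and no reset: what is moved stays moved. The work goes in short steps, each a Python script; the robot and the scene stay as the last script left them, time stands still between calls to the robot, and variables do not carry over. Pictures are saved under pics/ and viewed, and the job is handed in when it is done.

```bash
ls; mkdir -p pics
python3 - <<'E'
from plant import *
import cv2, numpy as np
print(observe())
for n in ("side","top","wrist"):
    c=get_calibration(n); im,d=get_image(n)
    cv2.imwrite(f"pics/{n}0.png",im[:,:,::-1]); np.save(f"pics/{n}0_d.npy",d)
    print(n,{k:np.round(np.array(v),4).tolist() for k,v in c.items()})
print(observe()["time_s"])
E
```

```text
pics
{'time_s': 0.0, 'q': array([-1.35909886e+00,  2.21211804e-01,  1.52758240e+00,  2.07624957e-05,
        1.39469835e+00, -1.26083944e-01]), 'joint_velocities': array([-1.91298253e-03, -5.47488066e-05,  4.07569783e-04, -7.75534500e-04,
        1.85682332e-04, -1.98121190e-04]), 'joint_torque': array([-3.38699228e-04, -4.96906078e+01, -3.89396095e+01, -3.83692613e-04,
        1.13319201e-02, -1.75058756e-05]), 'eef_pos': array([ 0.20700944, -0.58909861,  0.23022331]), 'tcp_rot': array([-1.70763545,  1.56889632,  1.77173496]), 'ft_force': array([ 0.3204751 , -0.53481517,  0.60919363]), 'torque': array([0.03698858, 0.06424661, 0.02615977]), 'opening': 0.08531618644070028}
side {'intrinsics': [[560.4763, 0.0, 326.9999], [0.0, 560.4763, 236.2087], [0.0, 0.0, 1.0]], 'dist_coeffs': [-0.1067, 0.0, 0.0, 0.0, 0.0], 'world_from_camera': [[-0.7197, -0.4747, 0.5067, -0.3487], [-0.6943, 0.5029, -0.5149, 0.8103], [-0.0104, -0.7223, -0.6915, 1.225], [0.0, 0.0, 0.0, 1.0]]}
top {'intrinsics': [[601.6805, 0.0, 331.5113], [0.0, 601.6805, 234.501], [0.0, 0.0, 1.0]], 'dist_coeffs': [0.0088, 0.0, 0.0, 0.0, 0.0], 'world_from_camera': [[-0.0296, -0.9986, 0.0447, 0.4229], [-0.9996, 0.0295, -0.0042, -0.0203], [0.0029, -0.0448, -0.999, 1.5185], [0.0, 0.0, 0.0, 1.0]]}
wrist {'intrinsics': [[399.652, 0.0, 312.6596], [0.0, 399.652, 242.2359], [0.0, 0.0, 1.0]], 'dist_coeffs': [-0.0014, 0.0, 0.0, 0.0, 0.0], 'world_from_camera': [[0.3315, -0.9044, -0.2684, 0.2755], [-0.9434, -0.3184, -0.0926, -0.5643], [-0.0017, 0.2839, -0.9588, 0.373], [0.0, 0.0, 0.0, 1.0]]}
0.15
```

View pics/top0.png

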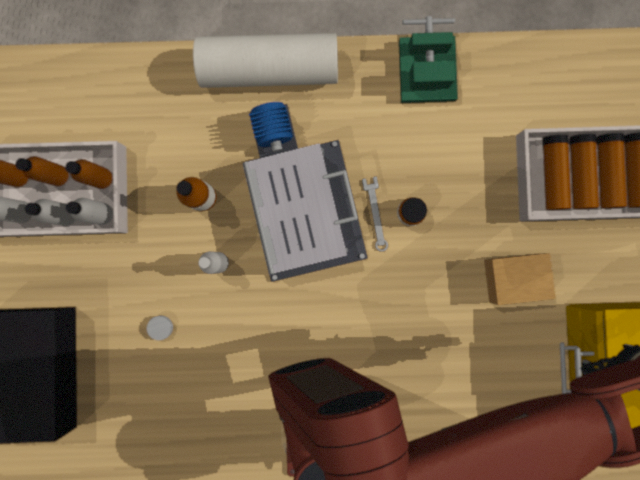

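View pics/side0.png

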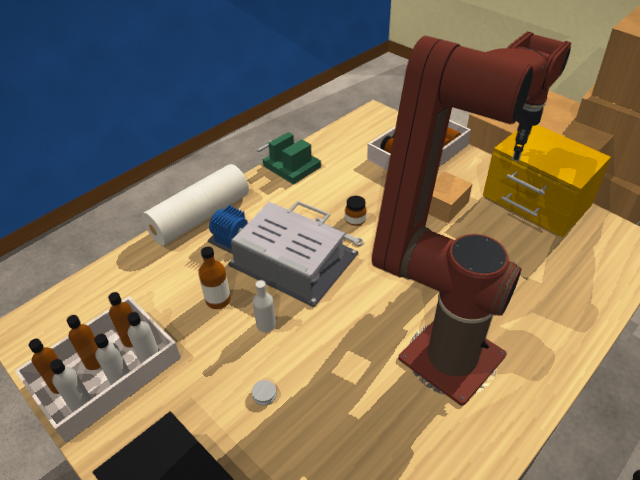

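The top view shows the stand with its guard sheet at about (305,210), the bar on the right side at (345,197), the amber bottle at (196,193), the white bottle at (213,262) and the motor at (271,125). The guard looks slightly open. I'll zoom in and use depth next.

```bash
cat > util.py <<'E'
import numpy as np, cv2
from plant import *
def cal(n):
    c=get_calibration(n); return np.array(c["intrinsics"]),np.array(c["dist_coeffs"]),np.array(c["world_from_camera"])
def cloud(d,K,D,T,step=1):
    v,u=np.mgrid[0:480:step,0:640:step]
    p=cv2.undistortPoints(np.stack([u.ravel(),v.ravel()],1).astype(np.float64)[:,None],K,D)[:,0]
    z=d[v.ravel(),u.ravel()].astype(float)
    P=np.c_[p*z[:,None],z]@T[:3,:3].T+T[:3,3]
    P[z<=0]=np.nan
    return P.reshape(480//step,640//step,3)
def onplane(px,h,K,D,T):
    p=cv2.undistortPoints(np.array(px,float).reshape(-1,1,2),K,D)[:,0]
    r=np.c_[p,np.ones(len(p))]@T[:3,:3].T
    return T[:3,3]+r*((h-T[2,3])/r[:,2])[:,None]
E
python3 - <<'E'
from util import *
im=cv2.imread("pics/top0.png"); d=np.load("pics/top0_d.npy")
cr=im[80:300,160:460]; cv2.imwrite("pics/top0z.png",cv2.resize(cr,(800,587),interpolation=cv2.INTER_CUBIC))
P=cloud(d,*cal("top"))
np.save("pics/P.npy",P)
Z=np.nan_to_num(P[...,2])
cv2.imwrite("pics/z0.png",cv2.resize((np.clip(Z/0.2,0,1)*255).astype(np.uint8)[80:300,160:460],(800,587),interpolation=cv2.INTER_NEAREST))
for v in range(150,290,14): print(v,[int(1000*Z[v,u]) for u in range(236,376,10)])
E
```

```text
150 [1, -1, -4, 9, 61, 13, 114, 116, 122, 18, 13, 3, 3, -4]
164 [4, 112, 113, 106, 112, 116, 118, 116, 122, 9, 13, 3, -5, 3]
178 [5, 103, 114, 110, 110, 120, 114, 120, 119, 124, 16, 127, 7, -6]
192 [1, 1, 110, 113, 113, 111, 117, 116, 117, 121, 11, 9, 3, 0]
206 [0, -2, 109, 108, 113, 113, 114, 114, 113, 121, 12, 14, 2, 0]
220 [-1, -4, 105, 106, 111, 108, 114, 114, 117, 115, 121, 129, 19, 3]
234 [2, -4, 0, 113, 112, 111, 114, 115, 121, 116, 117, 11, 11, 1]
248 [0, 5, 2, 106, 110, 111, 113, 114, 118, 118, 118, 104, 16, 5]
262 [-1, 3, 1, 101, 112, 107, 112, 118, 119, 12, 15, 12, -3, 4]
276 [1, 3, -7, -3, 17, 20, 0, 3, 0, -1, 0, 0, -1, 3]
```

View pics/top0z.png

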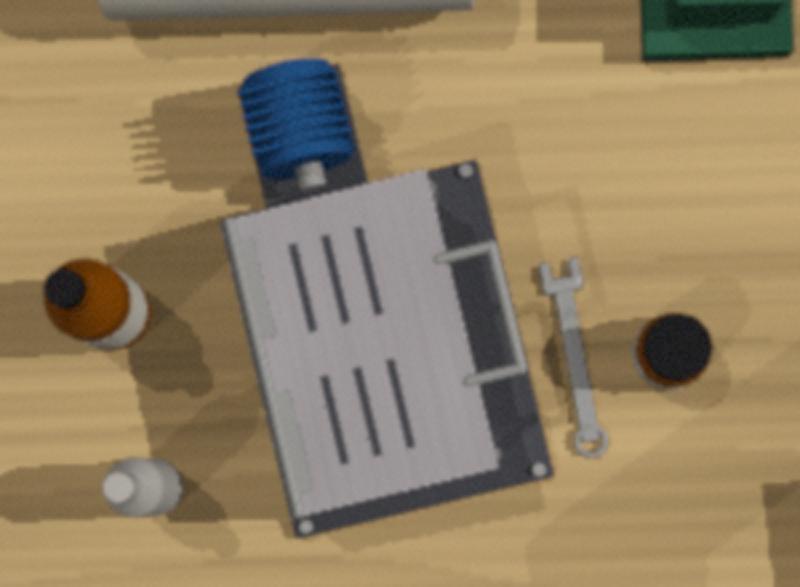

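View pics/z0.png

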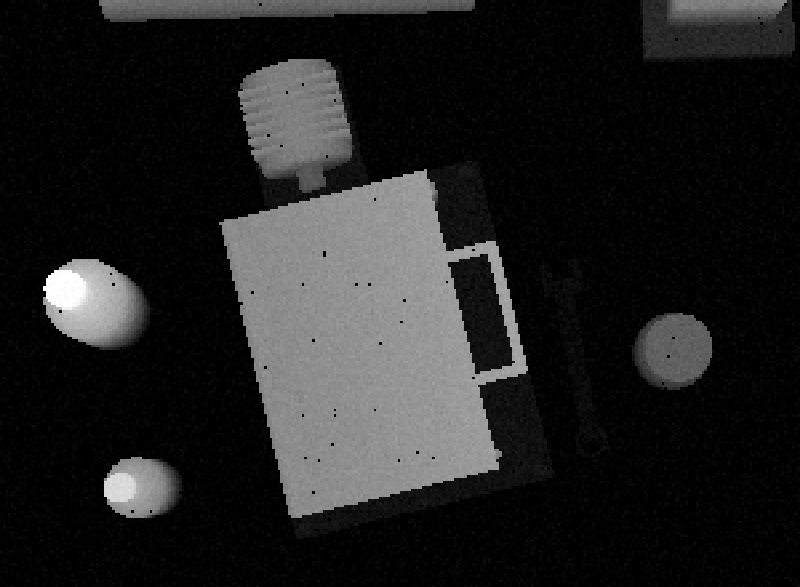

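```bash
cat > a.py <<'E'
from util import *
K,D,T=cal("top"); im=cv2.imread("pics/top0.png"); P=np.load("pics/P.npy"); Z=np.nan_to_num(P[...,2])
# plate corners
c=np.array([(475,162),(552,475),(297,536)])/ (800/300)+[160,80]
W=onplane(c-[0.2,0.2],0.012,K,D,T); print("plate corners",W.round(4).tolist())
L=np.array([[.155,-.125],[-.155,-.125],[-.155,.125]])
def fit(L,W):
    A=(W-W.mean(0)).T@(L-L.mean(0)); U,S,Vt=np.linalg.svd(A); R=U@np.diag([1,np.linalg.det(U@Vt)])@Vt
    t=W.mean(0)-R@L.mean(0); return R,t,np.linalg.norm(L@R.T+t-W,axis=1)
R,t,e=fit(L,W[:,:2]); print("yaw",np.arctan2(R[1,0],R[0,0]),"t",t,"res",e)
# sheet
m=((Z>.095)&(Z<.15)).astype(np.uint8); m=cv2.morphologyEx(m,cv2.MORPH_CLOSE,np.ones((3,3)))
m=cv2.morphologyEx(m,cv2.MORPH_OPEN,np.ones((15,15)))
n,lab,st,cen=cv2.connectedComponentsWithStats(m); i=lab[210,300]; print(st[i])
mm=(lab==i)
Q=P[mm&(Z>.09)&(Z<.15)]; 
A=np.c_[Q[:,:2],np.ones(len(Q))]; co=np.linalg.lstsq(A,Q[:,2],rcond=None)[0]
sl=np.hypot(*co[:2]); print("slope angle",np.arctan(sl),"dir",np.arctan2(co[1],co[0]), "expected dir = yaw-pi/2")
cnt=max(cv2.findContours(mm.astype(np.uint8),cv2.RETR_EXTERNAL,cv2.CHAIN_APPROX_NONE)[0],key=cv2.contourArea)
box=cv2.boxPoints(cv2.minAreaRect(cnt)); 
p=cv2.undistortPoints(box[:,None].astype(float),K,D)[:,0]; r=np.c_[p,np.ones(4)]@T[:3,:3].T
C=T[:3,3]; s=(co[2]+co[:2]@C[:2]-C[2])/(r[:,2]-r[:,:2]@co[:2]); G=C+r*s[:,None]
print("sheet corners",G.round(4).tolist(), [np.linalg.norm(G[k]-G[k-1]).round(4) for k in range(4)])
print("in drive",((G[:,:2]-t)@R).round(4).tolist())
# bar
b=(Z>.1)&(Z<.17); b[:, :]&=True
u,v=np.meshgrid(range(640),range(480))
q=((P[...,:2]-t)@R); bm=(q[...,1]<-.095)&(q[...,1]>-.135)&(abs(q[...,0])<.08)&(Z>.09)&(Z<.18)
B=P[bm]; print("bar n",len(B),"drive med",np.median(q[bm],axis=0),"range",np.percentile(q[bm],[2,98],axis=0),"z",np.median(B[:,2]))
for nme,(lo,hi,zr) in dict(amber=((165,165),(225,225),(.03,.25)),white=((190,240),(240,280),(.03,.25)),jar=((395,190),(435,230),(.04,.1)),spare=((140,310),(180,345),(.012,.05)),wrench=((358,170),(392,255),(.006,.03))).items():
    S=P[lo[1]:hi[1],lo[0]:hi[0]].reshape(-1,3); S=S[(S[:,2]>zr[0])&(S[:,2]<zr[1])]
    top=S[S[:,2]>np.percentile(S[:,2],85)]
    print(nme,S.min(0).round(3),S.max(0).round(3),"topmean",top.mean(0).round(3),"drive",((top.mean(0)[:2]-t)@R).round(3))
E
python3 a.py
```

```text
plate corners [[0.727, -0.0498, 0.012], [0.429, -0.1132, 0.012], [0.379, 0.1274, 0.012]]
yaw 0.2075712593615887 t [0.55365786 0.03954094] res [0.00419688 0.0020027  0.0037965 ]
[ 245  147   99  124 9151]
slope angle 0.07430807252311637 dir -1.3623038398190581 expected dir = yaw-pi/2
sheet corners [[0.664, 0.1809, 0.1076], [0.7008, -0.0074, 0.1219], [0.4368, -0.0621, 0.1218], [0.3981, 0.1243, 0.1076]] [np.float64(0.2718), np.float64(0.1924), np.float64(0.2696), np.float64(0.1908)]
in drive [[0.1371, 0.1156], [0.1343, -0.0762], [-0.1353, -0.0754], [-0.1348, 0.1149]]
bar n 266 drive med [ 0.00059397 -0.11136203] range [[-0.05812328 -0.11729173]
 [ 0.05840561 -0.09681755]] z 0.12674590935938745
amber [0.559 0.26  0.03 ] [0.629 0.333 0.206] topmean [0.595 0.297 0.201] drive [0.094 0.243]
white [0.403 0.234 0.031] [0.456 0.285 0.178] topmean [0.429 0.261 0.171] drive [-0.076  0.242]
jar [ 0.506 -0.257  0.04 ] [ 0.575 -0.193  0.086] topmean [ 0.543 -0.224  0.081] drive [-0.064 -0.256]
spare [0.244 0.359 0.012] [0.301 0.436 0.032] topmean [0.274 0.405 0.027] drive [-0.198  0.415]
wrench [ 0.438 -0.181  0.006] [ 0.651 -0.091  0.022] topmean [ 0.494 -0.112  0.015] drive [-0.09  -0.136]
```

```bash
cat >> util.py <<'E'
from scipy.spatial.transform import Rotation as Rot
YAW=0.2075; TD=np.array([0.5537,0.0393])
RD=np.array([[np.cos(YAW),-np.sin(YAW)],[np.sin(YAW),np.cos(YAW)]])
def w(x,y,z): return np.r_[TD+RD@[x,y],z]
def down(a):
    """tool down, jaw axis (tool y) at world heading a"""
    y=np.array([np.cos(a),np.sin(a),0]); x=np.array([0,0,-1.]); 
    return Rot.from_matrix(np.c_[x,y,np.cross(x,y)]).as_euler("xyz")
def st():
    o=observe(); print("t %.2f"%o["time_s"],"p",o["eef_pos"].round(4),"F",o["ft_force"].round(1),"op %.4f"%o["opening"],"q",o["q"].round(2)); return o
def snap(name,tag):
    im,d=get_image(name); cv2.imwrite(f"pics/{name}{tag}.png",im[:,:,::-1]); np.save(f"pics/{name}{tag}_d.npy",d); return im,d
E
python3 - <<'E'
from util import *
o=observe(); print(Rot.from_euler("xyz",o["tcp_rot"]).as_matrix().round(2))
a0=.076
bar=lambda a:w(0,.107-.22*np.cos(a),.105+.22*np.sin(a))
for s in (1,-1):
    print("jaw",s)
    for a in (a0,.5,1,1.57):
        p=bar(a)+[0,0,-.019]; q=inverse_kinematics(p,down(YAW+s*np.pi/2)); print(a,p.round(3),None if q is None else np.round(q,2))
    for h in (0,.45,.9):
        p=w(.110*np.sin(h-.45),.045-.110*np.cos(h-.45),.058); 
        for k in (0,np.pi):
            q=inverse_kinematics(p,down(YAW+h-.45+k)); print("lug",h,k,p.round(3),None if q is None else np.round(q,2))
E
```

```text
[[-0.    0.33 -0.94]
 [ 0.   -0.94 -0.33]
 [-1.   -0.   -0.  ]]
jaw 1
0.076 [ 0.577 -0.071  0.103] [-0.26  0.24  1.75  0.    1.14 -2.04]
0.5 [ 0.571 -0.045  0.191] [-0.22  0.13  1.71  0.    1.31 -1.99]
1 [0.556 0.028 0.271] [-0.09  0.03  1.66  0.    1.45 -1.87]
1.57 [0.532 0.144 0.306] [ 0.12  0.    1.62 -0.    1.52 -1.66]
lug 0 0 [ 0.518 -0.023  0.058] [-0.2   0.17  1.94 -0.    1.03  0.05]
lug 0 3.141592653589793 [ 0.518 -0.023  0.058] None
lug 0.45 0 [ 0.567 -0.024  0.058] [-0.18  0.27  1.81  0.    1.06 -0.39]
lug 0.45 3.141592653589793 [ 0.567 -0.024  0.058] None
lug 0.9 0 [ 0.612 -0.004  0.058] [-0.13  0.37  1.69  0.    1.08 -0.79]
lug 0.9 3.141592653589793 [ 0.612 -0.004  0.058] [-0.13  0.37  1.69 -0.    1.08  2.35]
jaw -1
0.076 [ 0.577 -0.071  0.103] [-0.26  0.24  1.75 -0.    1.14  1.11]
0.5 [ 0.571 -0.045  0.191] [-0.22  0.13  1.71  0.    1.31  1.15]
1 [0.556 0.028 0.271] [-0.09  0.03  1.66 -0.    1.45  1.27]
1.57 [0.532 0.144 0.306] [ 0.12  0.    1.62 -0.    1.52  1.48]
lug 0 0 [ 0.518 -0.023  0.058] [-0.2   0.17  1.94 -0.    1.03  0.05]
lug 0 3.141592653589793 [ 0.518 -0.023  0.058] None
lug 0.45 0 [ 0.567 -0.024  0.058] [-0.18  0.27  1.81  0.    1.06 -0.39]
lug 0.45 3.141592653589793 [ 0.567 -0.024  0.058] None
lug 0.9 0 [ 0.612 -0.004  0.058] [-0.13  0.37  1.69  0.    1.08 -0.79]
lug 0.9 3.141592653589793 [ 0.612 -0.004  0.058] [-0.13  0.37  1.69 -0.    1.08  2.35]<sys>:0: UserWarning: Gimbal lock detected. Setting third angle to zero since it is not possible to uniquely determine all angles.
```

```bash
python3 -W ignore - <<'E'
from util import *
move_l(observe()["eef_pos"]+[0,0,.12],feed=.3)
p=w(0,.107-.22*np.cos(.076),.105+.22*np.sin(.076))
movep(p+[0,0,.10],down(YAW-np.pi/2)); st()
gripper_to(.034,30); st()
snap("wrist","1"); snap("side","1"); st()
E
python3 - <<'E'
import cv2,numpy as np
a=cv2.imread("pics/wrist1.png");b=cv2.imread("pics/side1.png")
cv2.imwrite("pics/c1.png",cv2.resize(np.hstack([a,b]),(800,300),interpolation=cv2.INTER_AREA))
E
```

```text
t 3.02 p [ 0.5769 -0.0716  0.2219] F [-0.2 -0.7  0.5] op 0.0857 q [-0.26  0.12  1.65 -0.    1.36  1.11]
t 3.57 p [ 0.5768 -0.0707  0.2217] F [-0.6 -0.8 -0.3] op 0.0341 q [-0.26  0.12  1.65 -0.    1.36  1.11]
t 3.67 p [ 0.5768 -0.0706  0.2217] F [ 0.1  0.2 -0.4] op 0.0344 q [-0.26  0.12  1.65 -0.    1.36  1.11]
```

View pics/c1.png

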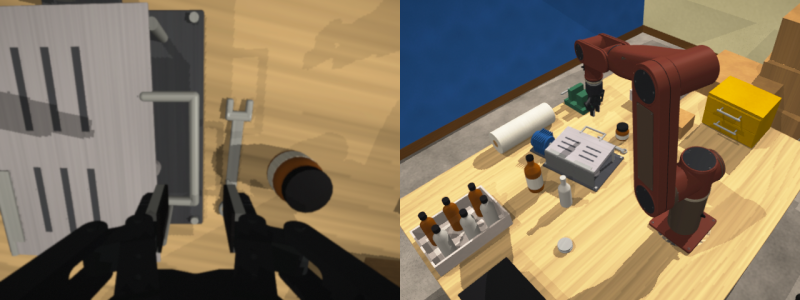

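The wrist view shows the bar at about x=197 (half scale), between the fingertips at about 163 and 232. I'll check it with wrist depth, then go down and grip.

```bash
python3 -W ignore - <<'E'
from util import *
d=np.load("pics/wrist1_d.npy"); P=cloud(d,*cal("wrist"))
q=(P[...,:2]-TD)@RD; Z=P[...,2]
m=(abs(q[...,0])<.06)&(abs(q[...,1]+.112)<.03)&(Z>.1)&(Z<.15)
u,v=np.meshgrid(range(640),range(480)); m&=(v<330)
print("bar pts",m.sum(),"x",np.percentile(q[m][:,0],[2,98]),"y",np.percentile(q[m][:,1],[5,50,95]),"z",np.percentile(Z[m],[50,95]))
m2=(Z<.02)&(Z>.006)&(abs(q[...,1]+.1)<.08); print("plate/edge y",np.percentile(q[m2][:,1],[1,5]))
E
```

```text
bar pts 3980 x [-0.05658899  0.05912454] y [-0.11393502 -0.10775878 -0.08630071] z [0.12616657 0.12789182]
plate/edge y [-0.17602295 -0.16821939]
```

```bash
python3 -W ignore - <<'E'
from util import *
p=w(0,-.111,.122-.019)
print(move_l(p,feed=.12,max_force=12)); st()
gripper_to(.0,30); st()
snap("wrist","2")
E
```

```text
False
t 4.81 p [ 0.5774 -0.0695  0.104 ] F [-0.  -0.3  0.6] op 0.0339 q [-0.26  0.24  1.75 -0.    1.15  1.11]
t 5.14 p [ 0.5771 -0.0691  0.1037] F [0.2 1.6 1. ] op 0.0089 q [-0.26  0.24  1.76  0.    1.15  1.11]
```

View pics/wrist2.png

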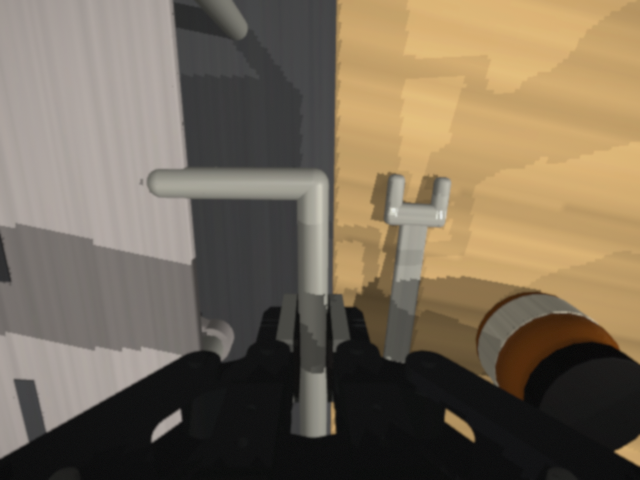

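The bar is between the pads, at about (313,330), and the opening reads 8.9 mm. Now I'll swing it along the arc.

```bash
python3 -W ignore - <<'E'
from util import *
off=observe()["eef_pos"]-w(0,.107-.22*np.cos(.078),.105+.22*np.sin(.078)); print(off.round(4))
off=np.array([0,0,off[2]])
for a in np.linspace(.078,1.575,11)[1:]:
    r=move_l(w(0,.107-.22*np.cos(a),.105+.22*np.sin(a))+off,feed=.12,max_force=45)
    print(round(a,2),r,end=" "); o=st()
    if r: break
snap("side","3");snap("top","3");snap("wrist","3")
E
python3 - <<'E'
import cv2,numpy as np
a,b,c=[cv2.imread(f"pics/{n}3.png") for n in("wrist","side","top")]
cv2.imwrite("pics/c3.png",cv2.resize(np.vstack([np.hstack([a,b]),np.hstack([c,0*c])]),(800,600),interpolation=cv2.INTER_AREA))
E
```

```text
[ 0.0003  0.0015 -0.0185]
0.23 False t 5.62 p [ 0.5759 -0.0643  0.1365] F [ 1.8  4.6 -0.9] op 0.0087 q [-0.25  0.2   1.74  0.    1.21  1.11]
0.38 False t 6.04 p [ 0.5739 -0.055   0.1678] F [ 2.6  6.2 -0.6] op 0.0087 q [-0.23  0.16  1.72  0.    1.26  1.13]
0.53 False t 6.47 p [ 0.5711 -0.0415  0.1973] F [2.3 4.3 0.3] op 0.0085 q [-0.21  0.12  1.7   0.    1.32  1.15]
0.68 False t 6.89 p [ 0.5674 -0.0242  0.2244] F [ 2.7  1.5 -0.3] op 0.0090 q [-0.18  0.09  1.69 -0.    1.36  1.18]
0.83 False t 7.32 p [ 0.5629 -0.003   0.2489] F [ 2.5 -3.3  6.2] op 0.0093 q [-0.14  0.06  1.67 -0.    1.41  1.22]
0.98 False t 7.74 p [0.5578 0.0216 0.2701] F [ 0.2 -5.9  9.8] op 0.0083 q [-0.1   0.04  1.66 -0.    1.45  1.26]
1.13 False t 8.17 p [0.5519 0.0498 0.2869] F [-1.4 -5.1 13.7] op 0.0090 q [-0.05  0.02  1.64 -0.    1.48  1.31]
1.28 False t 8.59 p [0.5454 0.0805 0.2989] F [-1.4 -2.8 13.6] op 0.0086 q [ 0.    0.01  1.63 -0.    1.5   1.37]
1.43 False t 9.02 p [0.5386 0.1127 0.3058] F [-2.4 -0.2 13.5] op 0.0085 q [ 0.06  0.    1.63 -0.    1.51  1.43]
1.58 False t 9.44 p [0.5316 0.1454 0.3077] F [-1.9  1.9 11.3] op 0.0087 q [0.12 0.   1.62 0.   1.52 1.49]
```

View pics/c3.png

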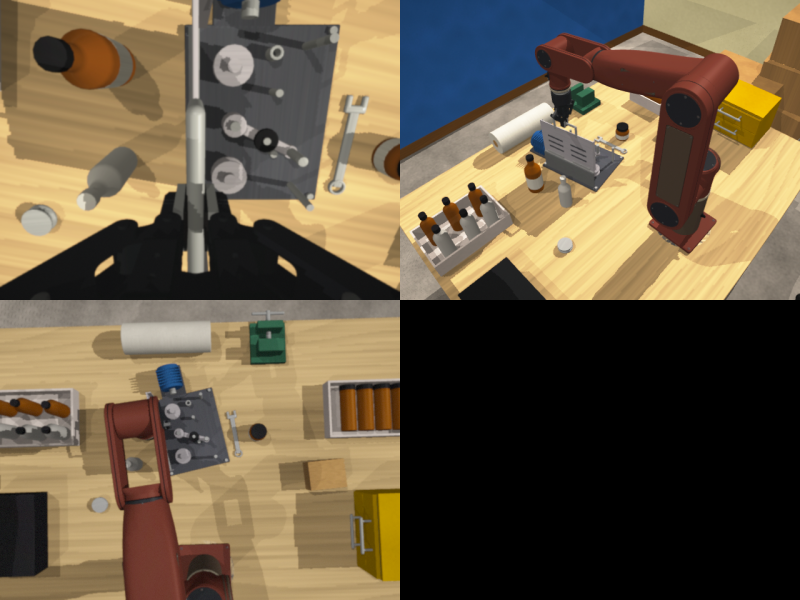

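The guard looks upright, edge-on in the wrist view at x≈195 (half scale), with the lug visible at about (303,157). I'll release, rise, and measure both.

```bash
python3 -W ignore - <<'E'
from util import *
gripper_to(.045,30); st()
move_l(observe()["eef_pos"]+[0,0,.09],feed=.25); 
# move to the right, above lug region, high, for a clear look
p=w(0.0,-.09,.40); move_l(p,feed=.3); st()
im,d=snap("wrist","4"); np.savez("pics/wcal4.npz",*cal("wrist")); snap("side","4"); snap("top","4")
E
python3 - <<'E'
import cv2,numpy as np
a,b,c=[cv2.imread(f"pics/{n}4.png") for n in("wrist","side","top")]
cv2.imwrite("pics/c4.png",cv2.resize(np.vstack([np.hstack([a,b]),np.hstack([c,0*c])]),(800,600),interpolation=cv2.INTER_AREA))
E
```

```text
t 10.03 p [0.5312 0.1447 0.3056] F [ 0.3 -0.4 -0.3] op 0.0453 q [0.12 0.   1.62 0.   1.52 1.49]
t 11.35 p [ 0.5718 -0.0478  0.399 ] F [ 0.4 -0.4 -0.2] op 0.0451 q [-0.22  0.05  1.41  0.    1.69  1.14]
```

View pics/c4.png

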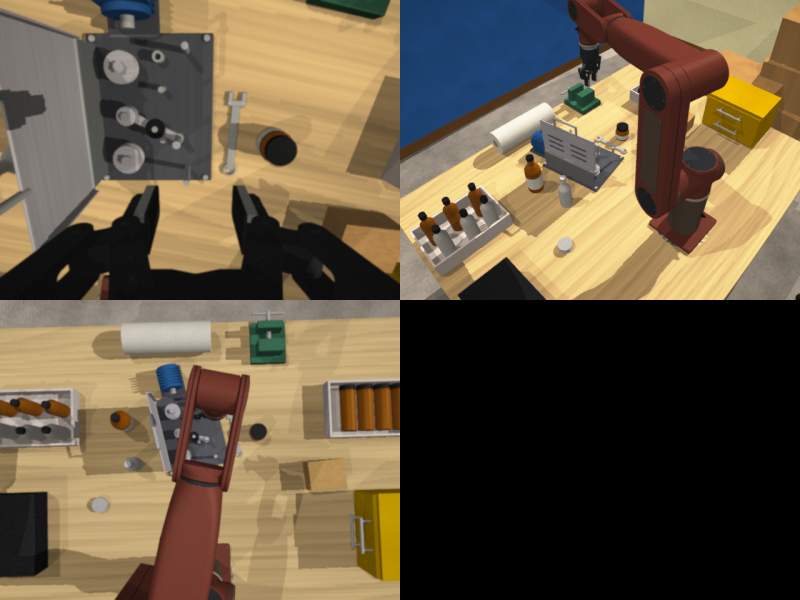

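View pics/wrist4.png

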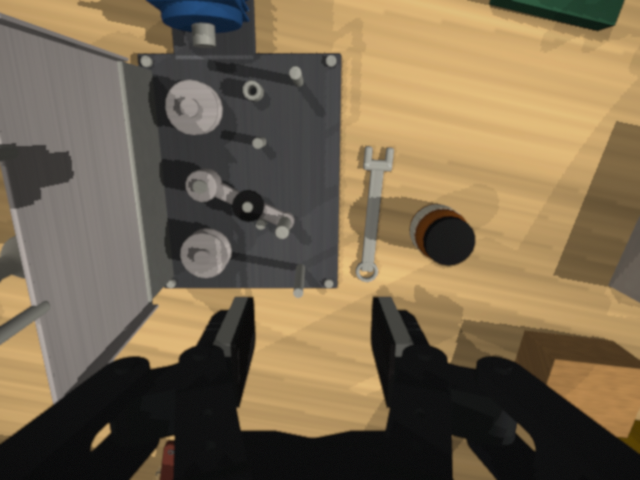

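The wrist view shows the lug top at about (282,231), the hub at (204,184), the plate's right corners at (341,54) and (339,288), and the guard standing at the left.

```bash
python3 -W ignore - <<'E'
from util import *
z=np.load("pics/wcal4.npz"); K,D,T=z["arr_0"],z["arr_1"],z["arr_2"]
d=np.load("pics/wrist4_d.npy"); P=cloud(d,K,D,T)
W=onplane([(341,54),(339,288)],.012,K,D,T); print("plate corners drive",((W[:,:2]-TD)@RD).round(4).tolist(),"yaw",np.arctan2(*(W[0]-W[1])[1::-1]))
print("lug drive",((onplane([(282,231)],.097,K,D,T)[:,:2]-TD)@RD).round(4),"world",onplane([(282,231)],.097,K,D,T).round(4))
print("hub drive",((onplane([(202,184)],.062,K,D,T)[:,:2]-TD)@RD).round(4))
print("pins", ((onplane([(296,71),(298,293)],.101,K,D,T)[:,:2]-TD)@RD).round(4).tolist())
Q=P[225:240,275:290].reshape(-1,3); Q=Q[(Q[:,2]>.08)&(Q[:,2]<.12)]; print("lug depth",len(Q),Q.mean(0).round(4),((Q.mean(0)[:2]-TD)@RD).round(4))
for name,PP in (("wrist",P),("side",cloud(np.load("pics/side4_d.npy"),*cal("side")))):
    q=(PP[...,:2]-TD)@RD; Z=PP[...,2]
    m=(abs(q[...,0])<.12)&(abs(q[...,1]-.107)<.05)&(Z>.13)&(Z<.27)
    y,zz=q[m][:,1],Z[m]; s,c=np.polyfit(zz,y,1); r=y-(s*zz+c); k=abs(r)<.01; s,c=np.polyfit(zz[k],y[k],1)
    print(name,m.sum(),"guard angle",np.pi/2+np.arctan(s),"y at hinge",s*.105+c,"rms",r.std())
E
```

```text
plate corners drive [[0.1537, -0.1212], [-0.1531, -0.1249]] yaw 0.21981176834585894
lug drive [[-0.0461 -0.0518]] world [[ 0.5193 -0.0209  0.097 ]]
hub drive [[0.0028 0.046 ]]
pins [[0.1242, -0.0699], [-0.1217, -0.0697]]
lug depth 164 [ 0.519  -0.0207  0.0962] [-0.0463 -0.0515]
wrist 27032 guard angle 1.5699284373246367 y at hinge 0.1081782090022397 rms 0.00048659752573233827
side 2596 guard angle 1.5686348272913473 y at hinge 0.11154968611003921 rms 0.0018509029078713633
```

Guard angle measures 1.570 (wrist) and 1.569 (side). Now the tensioner: straddle the lug, grip it, and follow its circle.

```bash
cat >> util.py <<'E'
PV=np.array([.0015,.047])
def lug(h,z): return w(PV[0]+.110*np.sin(h-.45),PV[1]-.110*np.cos(h-.45),z)
E
python3 -W ignore - <<'E'
from util import *
movep(lug(0,.25),down(YAW-.45)); st()
gripper_to(.045,30)
print(move_l(lug(0,.135),feed=.2,max_force=12),move_l(lug(0,.060),feed=.08,max_force=8)); st()
snap("wrist","5")
E
```

```text
t 12.52 p [ 0.5196 -0.0208  0.2509] F [ 0.2 -0.5  0.5] op 0.0450 q [-0.19 -0.05  1.77  0.    1.41  0.05]
False False
t 14.54 p [ 0.5196 -0.0213  0.0606] F [-0.4  0.4  0.2] op 0.0451 q [-0.19  0.17  1.94 -0.    1.04  0.05]
```

View pics/wrist5.png

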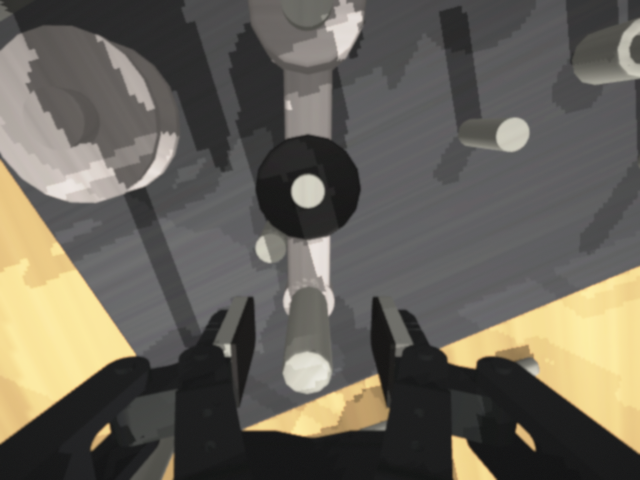

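The lug top at (307,372) sits centred between the fingers at (240,340) and (380,340). Closing and sweeping.

```bash
python3 -W ignore - <<'E'
from util import *
gripper_to(0,45); st()
for h in list(np.linspace(0,.84,8)[1:]):
    r=move_l(lug(h,.060),feed=.08,rotation=down(YAW+h-.45),max_force=30); print(round(h,2),r,end=" "); st()
    if r: break
E
```

```text
t 14.97 p [ 0.5191 -0.0212  0.0606] F [-1.7  0.4  6. ] op 0.0150 q [-0.19  0.17  1.94 -0.    1.04  0.05]
0.12 False t 15.28 p [ 0.5322 -0.0234  0.0605] F [-3.4  0.6  7.3] op 0.0151 q [-0.19  0.19  1.9   0.    1.04 -0.07]
0.24 False t 15.60 p [ 0.545  -0.0241  0.0605] F [-4.8  2.4  8.4] op 0.0147 q [-0.19  0.22  1.87  0.    1.05 -0.18]
0.36 False t 15.92 p [ 0.558  -0.0232  0.0605] F [-5.2  2.5 10. ] op 0.0151 q [-0.18  0.25  1.83  0.    1.06 -0.3 ]
0.48 False t 16.23 p [ 0.5706 -0.0208  0.0605] F [-6.9  3.1 10.7] op 0.0149 q [-0.17  0.28  1.8   0.    1.06 -0.41]
0.6 False t 16.55 p [ 0.583  -0.0169  0.0605] F [-6.9  3.   9.7] op 0.0148 q [-0.16  0.3   1.77  0.    1.07 -0.52]
0.72 False t 16.87 p [ 0.5948 -0.0115  0.0605] F [-8.4  2.5 10.7] op 0.0150 q [-0.15  0.33  1.74  0.    1.08 -0.62]
0.84 False t 17.18 p [ 0.6058 -0.0048  0.0605] F [-10.1   3.1  13.1] op 0.0151 q [-0.14  0.35  1.7  -0.    1.09 -0.73]
```

```bash
python3 -W ignore - <<'E'
from util import *
T=np.array([np.cos(YAW+.45),np.sin(YAW+.45),0])
def ft():
    f=np.mean([ (hold(.05),observe()["ft_force"])[1] for _ in range(4)],axis=0); o=observe()
    v=(RD.T@(o["eef_pos"][:2]-TD))-PV
    print("  tangential F %.1f"%(f@T),"F",f.round(1),"angle est %.3f r %.4f"%(np.arctan2(v[0],-v[1])+.45,np.hypot(*v)))
    return f@T
ft()
move_l(lug(.89,.060),feed=.05,rotation=down(YAW+.44),max_force=30); f0=ft()
for k in range(1,9):
    r=move_l(lug(.89,.060)+T*.0015*k,feed=.03,max_force=30); f=ft(); 
    if r or f<f0-16: break
st(); snap("wrist","6");snap("side","6");snap("top","6"); np.savez("pics/wcal6.npz",*cal("wrist"))
E
python3 - <<'E'
import cv2,numpy as np
a,b,c=[cv2.imread(f"pics/{n}6.png") for n in("wrist","side","top")]
cv2.imwrite("pics/c6.png",cv2.resize(np.vstack([np.hstack([a,b]),np.hstack([c,0*c])]),(800,600),interpolation=cv2.INTER_AREA))
E
```

```text
tangential F -6.4 F [-9.6  1.9 12.2] angle est 0.829 r 0.1087
  tangential F -6.8 F [-10.1   1.9  12.6] angle est 0.878 r 0.1086
  tangential F -9.0 F [-11.9   0.7  13.7] angle est 0.886 r 0.1086
  tangential F -15.1 F [-16.9  -2.9  16.7] angle est 0.888 r 0.1086
  tangential F -20.2 F [-21.4  -5.3  20.1] angle est 0.890 r 0.1086
  tangential F -25.3 F [-25.5  -8.3  23.3] angle est 0.892 r 0.1086
t 19.64 p [ 0.6112 -0.0008  0.0604] F [-26.3  -8.6  23.3] op 0.0148 q [-0.13  0.37  1.68 -0.01  1.1  -0.77]
```

View pics/wrist6.png

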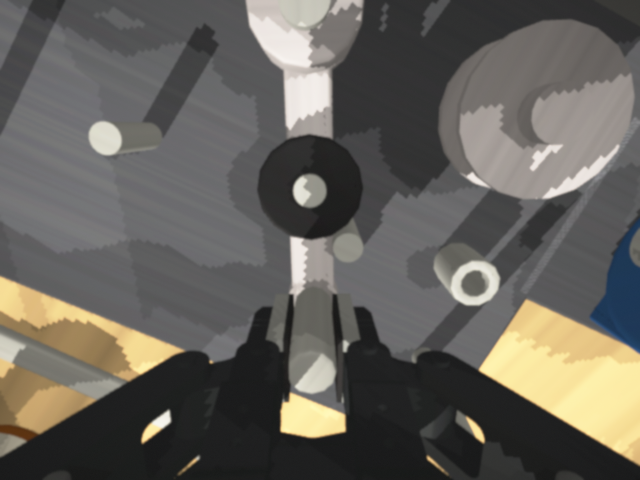

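View pics/c6.png

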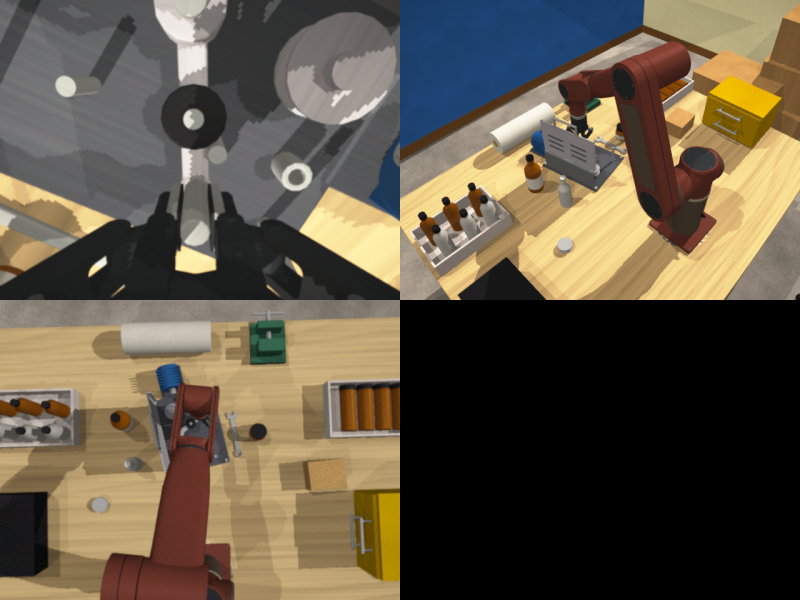

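The arm is against its far post at (347,247): force climbs 5 N per 1.5 mm step while the angle stays put. Last, I'll check the guard and the bystanders and confirm the hold is stable.

```bash
python3 -W ignore - <<'E'
from util import *
hold(.5); st()
im,d=snap("side","7"); PP=cloud(d,*cal("side")); q=(PP[...,:2]-TD)@RD; Z=PP[...,2]
m=(abs(q[...,0])<.12)&(abs(q[...,1]-.107)<.05)&(Z>.13)&(Z<.27)
y,zz=q[m][:,1],Z[m]; s,c=np.polyfit(zz,y,1); k=abs(y-(s*zz+c))<.01; s,c=np.polyfit(zz[k],y[k],1); print("guard",np.pi/2+np.arctan(s))
a=cv2.imread("pics/side0.png").astype(int); b=im[:,:,::-1].astype(int)
# bystanders: side depth before/after, local height-cloud centroids
P0=cloud(np.load("pics/side0_d.npy"),*cal("side"))
for n,x,yv,r,zl,zh in (("amber",.595,.297,.06,.15,.22),("white",.429,.261,.05,.12,.2),("jar",.543,-.224,.055,.05,.1),("spare",.274,.405,.05,.012,.04)):
    for tag,Q in (("before",P0),("after",PP)):
        w_=(np.hypot(Q[...,0]-x,Q[...,1]-yv)<r)&(Q[...,2]>zl)&(Q[...,2]<zh); print(n,tag,w_.sum(),Q[w_].mean(0).round(4))
z=np.load("pics/wcal6.npz"); print("socket drive",((onplane([(474,283)],.040,z["arr_0"],z["arr_1"],z["arr_2"])[:,:2]-TD)@RD).round(4))
z=np.load("pics/wcal4.npz"); print("socket before",((onplane([(254,90)],.040,z["arr_0"],z["arr_1"],z["arr_2"])[:,:2]-TD)@RD).round(4))
E
```

```text
t 20.29 p [ 0.6112 -0.0008  0.0604] F [-25.3  -8.3  23.3] op 0.0151 q [-0.13  0.37  1.68 -0.01  1.1  -0.77]
guard 1.5673496214585225
amber before 260 [0.586  0.3045 0.1807]
amber after 262 [0.5863 0.3043 0.1803]
white before 212 [0.4209 0.2683 0.1473]
white after 209 [0.421  0.2677 0.1476]
jar before 300 [ 0.5344 -0.2153  0.0695]
jar after 132 [ 0.5434 -0.2021  0.0676]
spare before 436 [0.2691 0.4111 0.023 ]
spare after 434 [0.2692 0.4111 0.0228]
socket drive [[ 0.1097 -0.0153]]
socket before [[ 0.1105 -0.0177]]
```

```bash
python3 -W ignore -c "
from util import *
job_done(); st()"
```

```text
the job is handed in; nothing more can be done
the job is handed in; nothing more can be done
```

The guard is standing upright by itself and the tensioner is held against its far stop. I handed the job in at about 20 s, with the gripper still on the lug.

- **Guard:** I gripped the handle bar, swung it up along its arc, let go and moved clear. After release the depth images gave 1.570 rad (wrist) and 1.569 rad (side). A last look just before hand-in gave 1.567 rad.
- **Tensioner:** I gripped the lug and drew it round its circle. At the end the push rose from about 7 N to 25 N while the lug hardly moved, and the picture shows the arm against its post. The wrist force was about 36 N in all, steady over a 0.5 s hold.
- **Loose things:** The amber bottle, white bottle and spare pulley measured the same before and after, within about 1 mm. The socket read 2–3 mm different between two wrist views, which is about my pixel-picking error.

Some checks disagreed or were weaker:
- **Stop angle:** The tool position put the stop at about 0.89 rad, not 0.90. I put this down to the few-mm error in my stand pose, since the force and the picture both show contact.
- **Jar:** The upright guard partly hid the jar in the side view, so its depth reading there did not match. In the top view it had not moved.
- **Wrench and carton:** I compared these only by eye, in the top view.

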